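Set and lock the sample carousel cover

TASK

Turn the grey cover of the round sample carousel by its small upright knob until the opening in the cover lines up with the broad-headed index pin on the base. Then tighten the leaning knurled lock screw clockwise until it seats: stop as soon as you feel its resistance rise and do not force it further. Leave the cover lined up, let go of everything, and do not disturb the other things on the bench.

Things in the scene. Friction and masses are not known exactly. Their poses are not given: they have to be found in the camera images.
- carousel: Sample carousel, fixed to the bench: black round base plate (diameter 204 mm, top 12 mm above the bench) with a white drum of eight compartments (diameter 150 mm) and, on one side, an aluminium clamp block 40 mm wide that carries the lock screw. Origin on the bench under the drum's centre; z up is also the cover's turning axis; the clamp block lies on its -x side, with its slanted top 70 mm above the bench at 112 mm from the centre.
- cover (a joint): Turning of the grey round cover (diameter 156 mm, top 69 mm above the bench, flat but for the knob and a low hub of radius 20 mm that reaches 73 mm), rad. Grows clockwise seen from above, range 0 to 3.7; stops are hard. Turning it takes about 0.12 N m, the same all the way; it stays where it is left. It starts between 0.05 and 0.55; all four pins lie clockwise of the opening.
- cover_opening (a point): Middle of the cover's only opening, a sector 40 degrees wide open to the rim: a point 55 mm from the turning axis, at the cover's top face. Its x axis points radially outward along the opening's centre line, z up.
- knob_mid (a point): Middle of the cover's upright knob: a black cylinder 20 mm in diameter and 30 mm tall (from 76 to 106 mm above the bench, this point at 91 mm) that spins freely on its own spindle, so it can be led round without turning the hand. It stands 50 mm from the turning axis, 45 degrees anticlockwise (seen from above) of the opening's centre line.
- index_pin: Index pin: short steel pin 8 mm in diameter with a broad round head 20 mm in diameter, its top 47 mm above the bench, fixed on the base plate 90 mm from the turning axis, opposite one of four compartments. Origin on its axis, at the base plate's top. It marks the wanted compartment.
- stub_a: Plain steel stub without a head, 8 mm in diameter, 28 mm tall, fixed on the base plate 90 mm from the turning axis, opposite another compartment. Not the mark.
- stub_b: Plain steel stub without a head, 8 mm in diameter, 28 mm tall, fixed on the base plate 90 mm from the turning axis, opposite another compartment. Not the mark.
- stub_c: Plain steel stub without a head, 8 mm in diameter, 28 mm tall, fixed on the base plate 90 mm from the turning axis, opposite another compartment. Not the mark.
- lock_screw (a joint): Turning of the knurled lock screw's shank, rad. Grows as it is tightened, which is clockwise looking at its head from outside. It is slack at first (0.5 to 1.5), turns with about 0.035 N m, and seats hard at 2.6. It stays where it is left and does not move along its axis.
- screw_head (a joint): Springy wind-up of the screw's head on its shank, rad, clockwise positive: close to 0 (about 0.02) while the screw turns freely; once the screw is seated it grows as the head is turned on, with 1.5 N m for each rad. Beyond 0.4 the screw is being forced. Let go, the head springs back to 0.
- screw_grip (a point): Middle of the knurled steel screw head: 25 mm in diameter, 22 mm long, with a dark line across its end face. z points out of the head along the screw's axis, which leans 35 degrees from vertical, away from the drum (towards the carousel's -x). The head's underside is 11 mm below this point along the axis, and the clamp block's slanted face is 25 mm below it.
- beaker: Bystander: glass beaker, 62 mm wide, 85 mm tall. Origin at the middle of its underside.
- jar: Bystander: white jar, 54 mm wide, 65 mm tall. Origin at the middle of its underside.
- amber_bottle: Bystander: small amber bottle, 50 mm wide, 95 mm tall. Origin at the middle of its underside.
- driver: Bystander: screwdriver lying flat, 150 mm long along its x, black handle 26 mm thick. Origin on the bench under its middle.
- tip_box: Bystander: pipette tip box with clear lid, 122 x 82 x 67 mm. Origin at the middle of its underside.
- weigh_dish: Bystander: white ceramic dish, 90 mm wide, 20 mm tall. Origin at the middle of its underside.
- reagent: Bystander: white reagent bottle, 70 mm wide, 150 mm tall. Origin at the middle of its underside.

How it is judged (in metres and radians):
On the way, in this order (a step that is already met when the one before it is completed fails the run):
1. the cover's opening is lined up with the index pin while the lock screw is still slack (y of index_pin in the frame of cover_opening between -0.009 and 0.009 m and x of index_pin in the frame of cover_opening above 0 m and value of joint lock_screw below 2.3 rad), for 0.3 s.
2. the lock screw is seated (value of joint lock_screw above 2.54 rad), for 0.2 s.
At the end, for the whole second after the job is handed in: The index pin lies within 9 mm sideways of the opening's centre line (about 6 degrees), on the opening's side; the lock screw stands at 2.54 rad or more (seated at 2.6); the cover is at rest (y of index_pin in the frame of cover_opening between -0.009 and 0.009 m and x of index_pin in the frame of cover_opening above 0 m and value of joint lock_screw above 2.54 rad and velocity of joint cover between -0.05 and 0.05 rad/s); the robot touches nothing.
It fails at once if the seated lock screw is forced: its head wound up by more than 0.4 rad (over 0.6 N m) (value of joint screw_head above 0.4 rad).
It fails at once if a bystander is shifted by more than 30 mm (distance of any of beaker, jar, amber_bottle, driver, tip_box, weigh_dish, reagent from where it was at the start of the episode above 0.03 m).
It also fails if it takes over 64 s, if anything falls off the work surface, if the arm or the gripper's body presses on something with over 40 N, if the wrist force passes 120 N, or if a joint passes its speed limit or range.

ROBOT

A 6-joint arm with a two-finger parallel gripper is mounted at the origin on the work surface. World frame = base frame: x ahead of the robot, y to its left, z up, the work surface at z = 0. Lengths are in mm, angles in rad, forces in N, time in s.
With the tool pointing down it reaches from about 275 to 875 mm from the base axis. Payload 12.5 kg.
Tool frame: the origin (TCP) lies on the centre line of the jaws, within the pads' length; the fingertips stand 19 mm ahead of it and the grasp point (between the pads) is the TCP (arm.tip_reach is the distance from the TCP to the fingertips, in mm); z points along the fingers, y is the line along which they close (so a half turn about z gives the same grasp; the last joint's range is limited). The gripper opens to 85 mm and grips with 20 to 120 N. Pads are 22 mm wide; open, the fingers measure 114 mm over their backs; the gripper's body (76 mm by 85 mm) begins 54 mm behind the grasp point. The pads swing forward as they close: fully open they stand 13 mm farther back than shut.
Start: joints at [-0.085, 0.351, 1.652, -0, 1.139, -0.085], TCP at [549.986, 0.027, 250.29] pointing down, gripper open.
Joint ranges: [-2.75, 2.75], [-0.79, 2.1], [0.01, 2.65], [-1.57, 4.71], [0.07, 3.14], [-2.87, 2.87]. Speed limits (rad/s): [2.22, 2.22, 2.79, 3.14, 3.14, 3.14].

INTERFACE

Orientations are given as a rotation vector (axis times angle).
In Python, from plant import arm, imaging, order gives the robot as it stands. The module is installed in compiled form; this text tells all that it offers.
- The arm moves only by the tool play_rows, never from a script. Its argument "steps" is a list of rows, each an object with "slide": the shift along the tool's x, y, z in m, a list of three; "angular": the turn, a rotation vector about the tool's x, y, z in degrees, a list of three; "hand": the opening, from 0 (shut) to 1 (fully open). In form: [{"slide": [tx, ty, tz], "angular": [rx, ry, rz], "hand": hand}, ...]. A call has 1 to 10 rows; each row is the pose to reach, as a shift and turn from the pose commanded when the call began, along the tool's axes at that moment; what a row does not reach only later rows make up. A row lasts 1/12 s, in which the tool goes at most 41.7 mm and 7.16 degrees, less where a joint would pass 70% of its speed; a pose out of reach is approached as far as the arm can. A call with a gripper value outside its range is refused whole. The fingers move at their own pace and stop on an object; the grip force is fixed at half the most. Time passes only in rows, so rows that repeat a pose let the fingers close. It gives the time, the measured TCP pose, the force, the opening and the grip force at its end, in the units of the state.
- arm.read_state(): the state, without advancing time (a new reading comes with each control period).
- imaging.camera(name): name is "scene" or "side" or "wrist"; returns the picture (384x512x3 uint8, red, green, blue); there is no depth.
- imaging.camera_model(name): a dict with "vertical_fov" (degrees; the focal length in pixels is half the picture's height over the tangent of half this angle, whatever the lens; pixels are square), "cx", "cy" (the principal point, pixels), "cam_to_world" (4x4, takes a point from camera to world coordinates). Camera axes: x right, y down, z forward; pixel columns grow to the right and rows downward; lengths in mm; the calibration is good to about 2 mm. A picture is of the moment at which its call begins: read the wrist's pose just before it. camera_model takes no time and is no camera call; for the wrist camera it gives the pose at the moment of the call.
- order.job_done(): hands the job in; it is judged then, once.
The state is a dict: "t": time; "joint_pos": joint angles; "joint_vel": joint speeds; "joint_torque": joint torques, N m; "tcp_pos": TCP position; "tcp_rot": TCP orientation; "force": force on the tool from outside, world axes, zero at the start; "wrist_torque": the same for the moment, N m; "width": finger opening in mm; "finger_force": force on a finger pad.
Only numpy, scipy, OpenCV 4.12 (cv2) and the standard library are available. Lean on these libraries where they do the work, as an engineer would, in place of code of your own. Each camera call takes 0.05 s, during which the arm holds its last target. There are 200 camera calls.

## Working session

There is one attempt and no reset: what is moved stays moved. The work goes in short steps, Python scripts to look and compute and a tool call to move; the robot and the scene stay as the last step left them, time stands still between calls to the robot, and variables do not carry over. Pictures are saved under pics/ and viewed, at most 10 in all, crops included, and the job is handed in when it is done.

Besides the shell and the picture viewer there is one more tool, called after "Emit:" as a command line: name --argument value ..., lists and objects as JSON in quotes. play_rows: Moves the arm, as the interface text tells. Its arguments: {"type":"object","properties":{"steps":{"type":"array","items":{"type":"object","properties":{"slide":{"type":"array","items":{"type":"number"}},"angular":{"type":"array","items":{"type":"number"}},"hand":{"type":"number"}}}}},"required":["steps"]}

```bash
mkdir -p pics; python3 - <<'E'
from plant import arm, imaging
import cv2, numpy as np
for n in ("scene","side"):
    im=imaging.camera(n); m=imaging.camera_model(n)
    cv2.imwrite(f"pics/{n}0.png",im[:,:,::-1]); print(n,m["vertical_fov"],m["cx"],m["cy"],np.round(m["cam_to_world"],3).tolist())
m=imaging.camera_model("wrist");print(m["vertical_fov"],np.round(m["cam_to_world"],3).tolist())
print(arm.read_state())
a=cv2.imread("pics/scene0.png");b=cv2.imread("pics/side0.png")
cv2.imwrite("pics/scene0b.png",cv2.resize(a,(800,600)));cv2.imwrite("pics/side0b.png",cv2.resize(b,(800,600)))
E
```

```text
scene 48.52464027364054 260.27410998592444 189.54957691168772 [[-0.776, 0.376, -0.507, 1181.404], [0.631, 0.489, -0.602, 763.848], [0.022, -0.787, -0.616, 834.143], [0.0, 0.0, 0.0, 1.0]]
side 50.503578919673274 252.85078995972418 193.91192163656376 [[-0.916, -0.314, 0.249, 292.575], [-0.401, 0.726, -0.559, 683.876], [-0.005, -0.612, -0.791, 1010.962], [0.0, 0.0, 0.0, 1.0]]
59.44802071672579 [[1.0, 0.0, -0.002, 549.781], [-0.001, -0.957, -0.291, 73.657], [-0.002, 0.291, -0.957, 374.018], [0.0, 0.0, 0.0, 1.0]]
{'t': 0.1, 'joint_pos': array([-8.45919309e-02,  3.51150683e-01,  1.65233246e+00,  2.20181186e-05,
        1.13912164e+00, -8.46051337e-02]), 'joint_vel': array([-0.00052881, -0.00016731, -0.00230881,  0.00052398,  0.00138121,
        0.00147163]), 'joint_torque': array([ 7.48983075e-04, -5.06837368e+01, -2.91875267e+01, -4.43532826e-05,
        2.64409253e-03,  5.99887670e-06]), 'tcp_pos': array([5.49729862e+02, 5.78547322e-02, 2.49840103e+02]), 'tcp_rot': array([-2.22088080e+00, -2.22088964e+00,  1.00092927e-03]), 'force': array([-0.23611739,  0.33837175,  0.32991292]), 'wrist_torque': array([ 0.05512265,  0.04199557, -0.00112946]), 'finger_force': 0.0, 'width': 85.71568483740407}
```

View pics/scene0b.png

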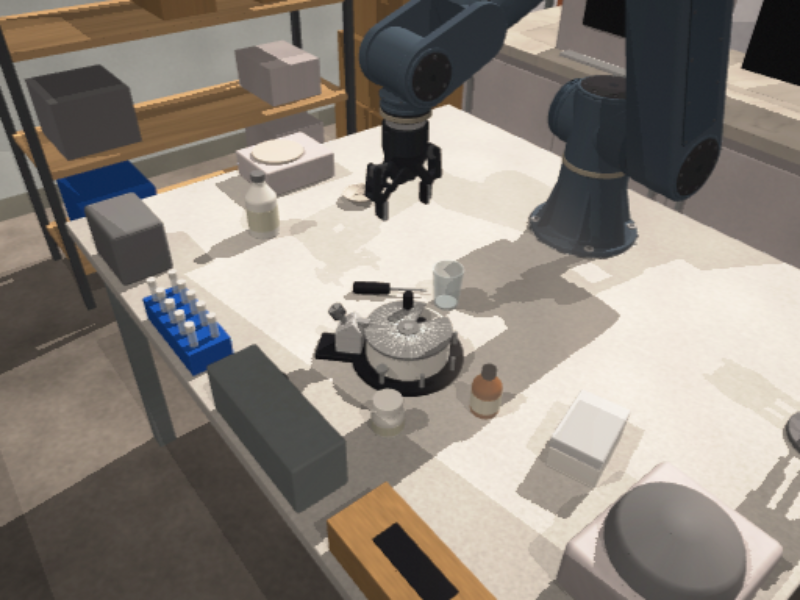

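View pics/side0b.png

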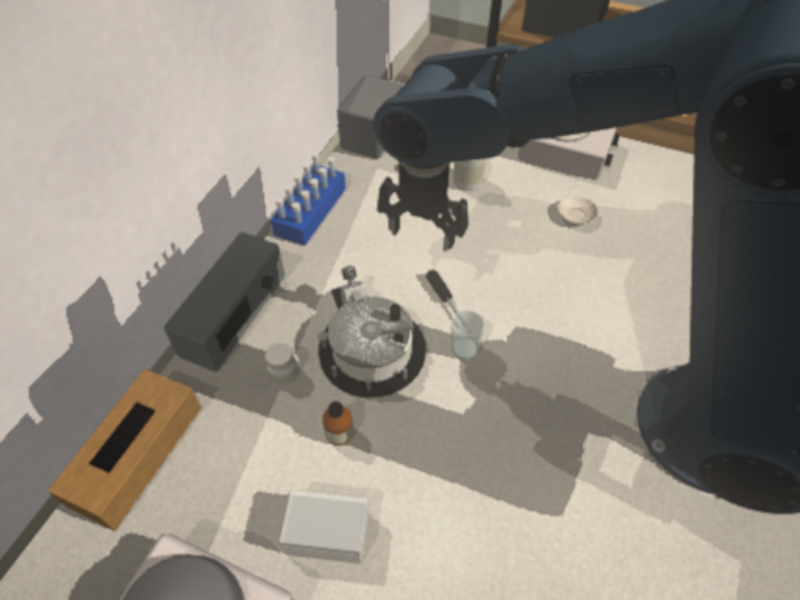

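The scene view shows the hub near (408,326), knob top (408,294) and screw head (338,312) in the 800x600 image. In the side view they are at (372,327), (396,311) and (349,272). I'll triangulate these.

```bash
cat > h.py <<'E'
import numpy as np, cv2
from plant import arm, imaging
from scipy.spatial.transform import Rotation as R
def ray(m,u,v):
    f=192/np.tan(np.radians(m["vertical_fov"]/2)); T=np.array(m["cam_to_world"])
    d=T[:3,:3]@np.array([(u-m["cx"])/f,(v-m["cy"])/f,1]); return T[:3,3],d/np.linalg.norm(d)
def onz(m,u,v,z):
    o,d=ray(m,u,v); return o+d*(z-o[2])/d[2]
def proj(m,p):
    f=192/np.tan(np.radians(m["vertical_fov"]/2)); T=np.array(m["cam_to_world"])
    q=T[:3,:3].T@(np.asarray(p)-T[:3,3]); return q[:2]/q[2]*f+[m["cx"],m["cy"]]
def tri(*rs):
    A=0;b=0
    for o,d in rs:
        P=np.eye(3)-np.outer(d,d);A=A+P;b=b+P@o
    return np.linalg.solve(A,b)
E
python3 - <<'E'
from h import *
s=imaging.camera_model("scene");d=imaging.camera_model("side");k=1.5625
for n,a,b,z in (("hub",(408,326),(372,327),73),("knobtop",(408,294),(396,311),106),("screw",(338,312),(349,272),None)):
    r=[ray(s,a[0]/k,a[1]/k),ray(d,b[0]/k,b[1]/k)]
    print(n,tri(*r).round(), z and onz(s,a[0]/k,a[1]/k,z).round(), z and onz(d,b[0]/k,b[1]/k,z).round())
im=np.hstack([cv2.resize(cv2.imread("pics/scene0.png")[170:260,190:310],(400,300),interpolation=3),cv2.resize(cv2.imread("pics/side0.png")[165:255,170:290],(400,300),interpolation=3)])
cv2.imwrite("pics/c1.png",im)
E
```

```text
hub [605.  86.  70.] [607.  88.  73.] [604.  88.  73.]
knobtop [572.  50.  99.] [576.  49. 106.] [568.  60. 106.]
screw [693.  -1.  90.] None None
```

View pics/c1.png

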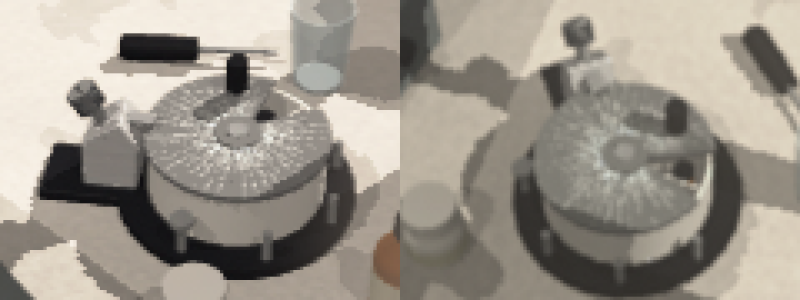

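The crops show the hub, the upright knob on the near side and the opening clockwise of it. One of the four pins is broad-headed, at crop (182,218) in the scene view; the others are plain. The screw head is at (85,97) in the scene crop. Next I move the wrist camera for a closer look.

```bash
python3 - <<'E'
from h import *
s=imaging.camera_model("scene");d=imaging.camera_model("side");k=10/3
c=np.array([605.5,88])
for m,x0,y0,L in ((s,190,170,[(182,218,47),(266,232,40),(332,195,40),(337,148,40)]),(d,170-120,165,[(527,165,47),(547,235,40),(619,262,40),(698,238,40)])):
  for u,v,z in L:
    p=onz(m,u/k+x0,v/k+y0,z)[:2]; print(p.round(),np.linalg.norm(p-c).round(),np.degrees(np.arctan2(*(p-c)[::-1])).round())
E
```

```text
[690. 122.] 91.0 22.0
[643. 169.] 89.0 65.0
[573. 170.] 88.0 112.0
[531. 129.] 85.0 151.0
[684. 123.] 86.0 24.0
[638. 176.] 94.0 69.0
[572. 175.] 94.0 111.0
[521. 128.] 93.0 155.0
```

Emit:
play_rows --steps '[{"slide":[0.02,0.028,-0.03],"angular":[0,0,0],"hand":1},{"slide":[0.02,0.028,-0.06],"angular":[0,0,0],"hand":1},{"slide":[0.02,0.028,-0.06],"angular":[0,0,0],"hand":1},{"slide":[0.02,0.028,-0.06],"angular":[0,0,0],"hand":1}]'

```text
t: 0.43
tcp_pos: [578.5, 20.2, 311.4]
tcp_rot: [2.22, 2.221, 0.002]
force: [0.0, -1.4, -0.9]
width: 85.1
finger_force: 0.0
```

```bash
python3 - <<'E'
from h import *
m=imaging.camera_model("wrist"); im=imaging.camera("wrist")[:,:,::-1]
cv2.imwrite("pics/w1.png",im); cv2.imwrite("pics/w1b.png",cv2.resize(im,(800,600)))
for n,p in (("hub",(605.5,88,73)),("knob",(572,53,106)),("screw",(693,-1,90)),("pin",(688,123,47))): print(n,(proj(m,p)*1.5625).round())
E
```

```text
hub [437. 144.]
knob [386. 203.]
screw [564. 280.]
pin [555.  90.]
```

View pics/w1b.png

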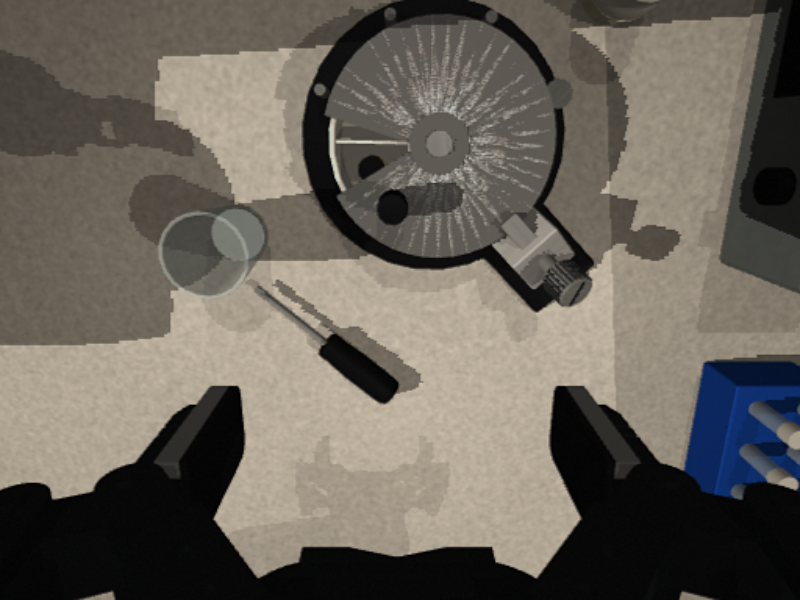

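The wrist view shows the hub (440,142), knob top (392,208), pin head (560,93) and screw end face (573,288). The opening points left, spanning roughly the edges (325,115) to (342,192).

```bash
python3 - <<'E'
from h import *
im=cv2.imread("pics/w1.png"); m=imaging.camera_model("wrist");k=1.5625
P=lambda u,v,z: onz(m,u/k,v/k,z)[:2]
c=P(440,142,73)
ang=lambda p:np.degrees(np.arctan2(*(p-c)[::-1]))
print("hub",c)
for n,a in (("knob",(392,207,106)),("pin",(560,93,47)),("st",(320,90,40)),("st",(391,14,40)),("st",(491,16,40)),("e1",(329,115,69)),("e2",(341,194,69))):
    p=P(*a);print(n,p.round(1),np.linalg.norm(p-c).round(1),ang(p).round(1))
# end face centre of screw: z = 90.5+11*cos35
print("screwtop",P(573,288,99.5),"at r",np.linalg.norm(P(573,288,99.5)-c),ang(P(573,288,99.5)))
# black base contour for centre
g=cv2.cvtColor(im,cv2.COLOR_BGR2GRAY); 
print("knob blob");msk=(g<25).astype(np.uint8)
n,l,st,ce=cv2.connectedComponentsWithStats(msk)
for i in range(1,n):
    if st[i,4]>60: print(st[i],(ce[i]*k).round())
E
```

```text
hub [605.90326781  88.86770801]
knob [574.4  50.5] 49.6 -129.4
pin [689.9 120.9] 89.9 20.9
st [523.5 123.5] 89.4 157.2
st [573.5 171.4] 88.7 111.5
st [641.  170.1] 88.5 66.7
e1 [532.8 105.9] 75.1 166.9
e2 [539.1  54.5] 75.1 -152.8
screwtop [694.20262507  -3.80463706] at r 128.00367195392226 -46.38422191476542
knob blob
[ 194    0  160  199 3767] [386. 145.]
[ 474    0   38  152 3330] [780. 126.]
[315   9  39  45 363] [524.  44.]
[342  70  38 105 546] [562. 202.]
[230 100  16  15 152] [369. 165.]
[242 121  19  23 335] [392. 207.]
[205 214  50  44 933] [359. 368.]
[452 232  60  15 739] [759. 373.]
[    0   247   512   137 31905] [400. 534.]
[490 254  22  11 154] [785. 404.]
[483 283  21   9 136] [773. 448.]
```

Emit:
play_rows --steps '[{"slide":[0.03,-0.004,0.04],"angular":[0,0,0],"hand":0.7},{"slide":[0.03,-0.004,0.08],"angular":[0,0,0],"hand":0.7},{"slide":[0.03,-0.004,0.12],"angular":[0,0,0],"hand":0.7},{"slide":[0.03,-0.004,0.155],"angular":[0,0,0],"hand":0.7},{"slide":[0.03,-0.004,0.155],"angular":[0,0,0],"hand":0.7},{"slide":[0.03,-0.004,0.155],"angular":[0,0,0],"hand":0.7}]'

```text
t: 0.98
tcp_pos: [572.7, 49.8, 153.9]
tcp_rot: [-2.219, -2.219, 0.005]
force: [0.6, 1.0, 0.9]
width: 59.7
finger_force: 0.0
```

```bash
python3 - <<'E'
from h import *
m=imaging.camera_model("wrist"); im=imaging.camera("wrist")[:,:,::-1]
cv2.imwrite("pics/w2.png",im); cv2.imwrite("pics/w2b.png",cv2.resize(im,(800,600)))
s=arm.read_state();print(s["tcp_pos"],s["wrist_torque"],s["joint_pos"].round(3))
for n,p in (("hub",(606,88.9,73)),("knob",(574.4,50.5,106)),("screw",(694,-3.8,99.5)),("pin",(690,121,47))): print(n,(proj(m,p)*1.5625).round())
d=imaging.camera_model("side");k=1.5625
print("bottle",onz(d,337/k,408/k,95),"jar",onz(d,280/k,350/k,65),"beaker",onz(m,0,0,85))
E
```

```text
[574.17691873  49.8021047  156.15885555] [ 0.01995374  0.00776363 -0.04712982] [ 0.006  0.509  1.666 -0.     0.967  0.006]
hub [483. 226.]
knob [403. 350.]
screw [706. 471.]
pin [677. 140.]
bottle [580.6860312 270.4377567  95.       ] jar [735.57756953 193.89506864  65.        ] beaker [441.4461994  165.94181398  85.        ]
```

View pics/w2b.png

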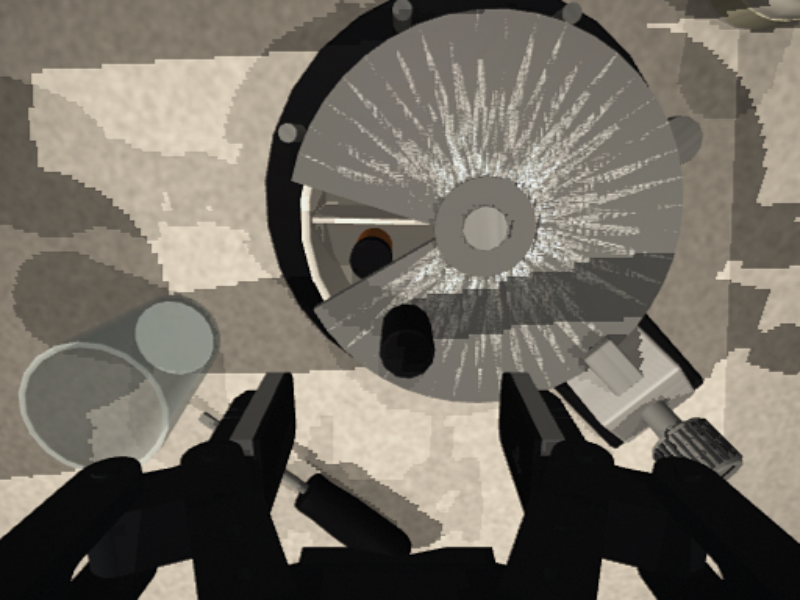

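The knob top is at (407,352) and sits centred between the jaws. The hub is at (485,228), about 1 mm off my estimate.

Emit:
play_rows --steps '[{"slide":[0.0005,0.0015,0.03],"angular":[0,0,0],"hand":0.7},{"slide":[0.0005,0.0015,0.06],"angular":[0,0,0],"hand":0.7},{"slide":[0.0005,0.0015,0.06],"angular":[0,0,0],"hand":0.3},{"slide":[0.0005,0.0015,0.06],"angular":[0,0,0],"hand":0.15},{"slide":[0.0005,0.0015,0.06],"angular":[0,0,0],"hand":0.15},{"slide":[0.0005,0.0015,0.06],"angular":[0,0,0],"hand":0.15},{"slide":[0.0005,0.0015,0.06],"angular":[0,0,0],"hand":0.15},{"slide":[0.0005,0.0015,0.06],"angular":[0,0,0],"hand":0.15}]'

```text
t: 1.7
tcp_pos: [576.8, 50.3, 98.3]
tcp_rot: [2.219, 2.219, 0.004]
force: [-2.0, -1.7, 6.0]
width: 18.1
finger_force: 58.4
```

```bash
python3 - <<'E'
from h import *
s=arm.read_state();print({k:np.round(s[k],2) for k in ("tcp_pos","force","wrist_torque","width","finger_force")})
c=np.array([607,89]);p0=s["tcp_pos"][:2]-c
print(np.linalg.norm(p0),np.degrees(np.arctan2(*p0[::-1])))
a0=np.degrees(np.arctan2(*p0[::-1]))
for i in range(1,19):
    a=np.radians(a0-9.1*i); q=50*np.array([np.cos(a),np.sin(a)])-p0; print(i,"x %.4f y %.4f"%(q[1]/1e3,q[0]/1e3))
E
```

```text
{'tcp_pos': array([576.79,  50.32,  98.35]), 'force': array([-2.05, -1.66,  6.  ]), 'wrist_torque': array([-0.32,  0.4 , -0.01]), 'width': np.float64(18.14), 'finger_force': np.float64(58.36)}
49.07860315743127 -127.98815422817191
1 x 0.0046 y -0.0064
2 x 0.0109 y -0.0113
3 x 0.0178 y -0.0152
4 x 0.0252 y -0.0179
5 x 0.0330 y -0.0195
6 x 0.0409 y -0.0197
7 x 0.0488 y -0.0188
8 x 0.0564 y -0.0165
9 x 0.0636 y -0.0131
10 x 0.0701 y -0.0087
11 x 0.0759 y -0.0032
12 x 0.0807 y 0.0031
13 x 0.0845 y 0.0101
14 x 0.0871 y 0.0176
15 x 0.0884 y 0.0254
16 x 0.0886 y 0.0333
17 x 0.0875 y 0.0412
18 x 0.0851 y 0.0488
```

Emit:
play_rows --steps '[{"slide":[0.005,-0.006,0],"angular":[0,0,0],"hand":0.15},{"slide":[0.011,-0.011,0],"angular":[0,0,0],"hand":0.15},{"slide":[0.018,-0.0148,0],"angular":[0,0,0],"hand":0.15},{"slide":[0.0253,-0.0175,0],"angular":[0,0,0],"hand":0.15},{"slide":[0.033,-0.019,0],"angular":[0,0,0],"hand":0.15},{"slide":[0.041,-0.0193,0],"angular":[0,0,0],"hand":0.15}]'

```text
t: 2.2
tcp_pos: [557.2, 91.7, 98.3]
tcp_rot: [2.22, 2.219, 0.004]
force: [-1.5, -2.7, 9.6]
width: 18.4
finger_force: 59.6
```

Emit:
play_rows --steps '[{"slide":[0.0079,0.0007,0],"angular":[0,0,0],"hand":0.15},{"slide":[0.0155,0.003,0],"angular":[0,0,0],"hand":0.15},{"slide":[0.0227,0.0065,0],"angular":[0,0,0],"hand":0.15},{"slide":[0.0292,0.011,0],"angular":[0,0,0],"hand":0.15},{"slide":[0.035,0.0165,0],"angular":[0,0,0],"hand":0.15},{"slide":[0.0398,0.0228,0],"angular":[0,0,0],"hand":0.15},{"slide":[0.0436,0.0298,0],"angular":[0,0,0],"hand":0.15},{"slide":[0.0462,0.0373,0],"angular":[0,0,0],"hand":0.15},{"slide":[0.0475,0.0451,0],"angular":[0,0,0],"hand":0.15},{"slide":[0.0475,0.0451,0],"angular":[0,0,0],"hand":0.15}]'

```text
t: 3.03
tcp_pos: [603.6, 139.9, 98.4]
tcp_rot: [2.219, 2.22, 0.007]
force: [2.3, 2.3, 6.3]
width: 18.1
finger_force: 59.2
```

```bash
python3 - <<'E'
from h import *
m=imaging.camera_model("wrist"); im=imaging.camera("wrist")[:,:,::-1]
cv2.imwrite("pics/w3b.png",cv2.resize(im,(800,600)))
s=arm.read_state();p=s["tcp_pos"][:2]
for c in ([607,89],[607.5,89.5]): print(p,np.degrees(np.arctan2(*(p-c)[::-1])),np.linalg.norm(p-c),s["force"])
E
```

```text
[603.426296  139.8359843] 94.02120382599567 50.96144287919338 [1.93398698 2.89127716 5.24472287]
[603.426296  139.8359843] 94.62687801826478 50.500558215035 [1.93398698 2.89127716 5.24472287]
```

View pics/w3b.png

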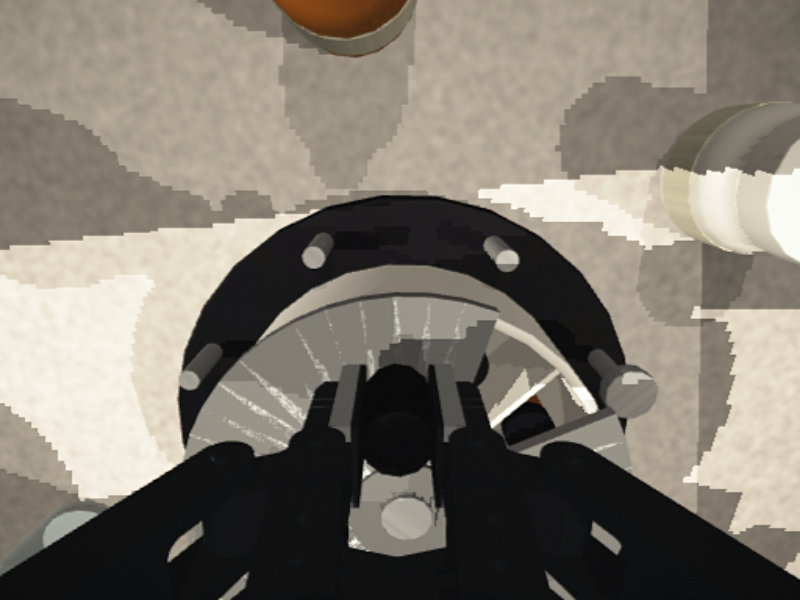

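The cover followed the knob. In this view the pin head is at (631,391), the stubs at (190,380), (314,257) and (508,261), and the opening edges near (497,308) and (614,412).

```bash
python3 - <<'E'
from h import *
m=imaging.camera_model("wrist");k=1.5625;c=np.array([607.5,89.9])
A=lambda p:np.degrees(np.arctan2(*(p-c)[::-1])).round(2)
for n,a in (("pin",(631,391,47)),("sa",(190,380,40)),("sb",(314,257,40)),("sc",(508,261,40)),("e1",(497,309,69)),("e2",(613,413,69))):
    p=onz(m,a[0]/k,a[1]/k,a[2])[:2];print(n,p.round(1),A(p),np.linalg.norm(p-c).round(1))
p=arm.read_state()["tcp_pos"][:2];a0=A(p);print(a0)
for t in (86,78,72,70,68,66,65):
    q=c+50.2*np.array([np.cos(np.radians(t)),np.sin(np.radians(t))])-p;print(t,"x %.4f y %.4f"%(q[1]/1e3,q[0]/1e3))
E
```

```text
pin [690.3 122.5] 21.48 89.0
sa [524.6 124. ] 157.65 89.6
sb [574.1 171.9] 112.17 88.5
sc [643.2 170.3] 66.07 88.0
e1 [634.3 162. ] 69.62 76.9
e2 [674.4 125.9] 28.25 76.0
94.66
86 x 0.0001 y 0.0076
78 x -0.0008 y 0.0145
72 x -0.0022 y 0.0196
70 x -0.0028 y 0.0212
68 x -0.0034 y 0.0229
66 x -0.0041 y 0.0245
65 x -0.0044 y 0.0253
```

Emit:
play_rows --steps '[{"slide":[0.0001,0.0076,0],"angular":[0,0,0],"hand":0.15},{"slide":[-0.0008,0.0145,0],"angular":[0,0,0],"hand":0.15},{"slide":[-0.0023,0.0198,0],"angular":[0,0,0],"hand":0.15},{"slide":[-0.0037,0.0237,0],"angular":[0,0,0],"hand":0.15},{"slide":[-0.0037,0.0237,0],"angular":[0,0,0],"hand":0.15},{"slide":[-0.0037,0.0237,0],"angular":[0,0,0],"hand":0.15},{"slide":[-0.0037,0.0237,0],"angular":[0,0,0],"hand":0.6},{"slide":[-0.0037,0.0237,0],"angular":[0,0,0],"hand":0.6},{"slide":[-0.0037,0.0237,0],"angular":[0,0,0],"hand":0.6}]'

```text
t: 3.83
tcp_pos: [624.8, 135.4, 95.8]
tcp_rot: [-2.221, -2.221, 0.0]
force: [0.3, 0.2, 0.4]
width: 51.1
finger_force: 0.0
```

Emit:
play_rows --steps '[{"slide":[0,0,-0.04],"angular":[0,0,0],"hand":0.6},{"slide":[0,0,-0.08],"angular":[0,0,0],"hand":0.6},{"slide":[-0.03,0,-0.12],"angular":[0,0,0],"hand":0.6},{"slide":[-0.07,0,-0.14],"angular":[0,0,0],"hand":0.6},{"slide":[-0.1,0,-0.14],"angular":[0,0,0],"hand":0.6},{"slide":[-0.1,0,-0.14],"angular":[0,0,0],"hand":0.6},{"slide":[-0.1,0,-0.14],"angular":[0,0,0],"hand":0.6}]'

```text
t: 4.42
tcp_pos: [624.9, 33.6, 235.9]
tcp_rot: [2.224, 2.218, 0.0]
force: [-0.2, 0.2, -0.4]
width: 51.5
finger_force: 0.0
```

```bash
python3 - <<'E'
from h import *
m=imaging.camera_model("wrist"); im=imaging.camera("wrist")[:,:,::-1]
cv2.imwrite("pics/w4.png",im);cv2.imwrite("pics/w4b.png",cv2.resize(im,(800,600)))
s=arm.read_state();print(s["tcp_pos"],s["joint_pos"].round(3),s["t"])
E
```

```text
[624.7011533   34.87708253 235.26357184] [-0.019  0.503  1.459  0.     1.18  -0.017] 4.4667
```

View pics/w4b.png

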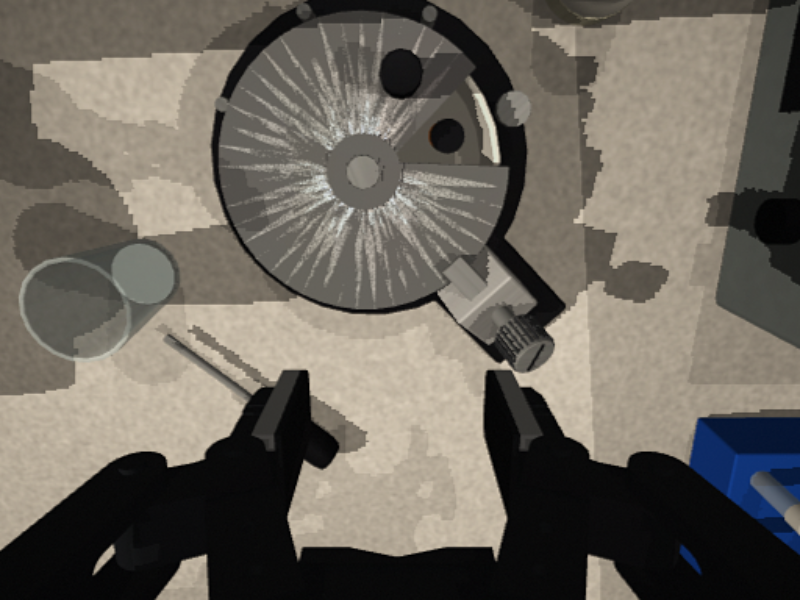

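The opening now faces the pin. Pin head is at (513,107), the opening's rim corners at (474,70) and (510,167), the hub at (363,172), and the screw's end face at (535,352).

```bash
python3 - <<'E'
from h import *
m=imaging.camera_model("wrist");k=1.5625
P=lambda u,v,z:onz(m,u/k,v/k,z)[:2]
c=np.array([607.5,89.9]);print("hub",P(363,172,73))
A=lambda p:np.degrees(np.arctan2(*(p-c)[::-1])).round(2)
for n,a in (("pin",(513,107,47)),("e1",(474,70,69)),("e2",(510,167,69)),("knob",(401,68,106)),("screwend",(535,352,99.5))):
    p=P(*a);print(n,p.round(1),A(p),np.linalg.norm(p-c).round(1))
# screw end face also from first wrist image via triangulation
from scipy.spatial.transform import Rotation as R
T=np.array(m["cam_to_world"]);s=arm.read_state();Rt=R.from_rotvec(s["tcp_rot"]).as_matrix()
off=Rt.T@(T[:3,3]-s["tcp_pos"]);Rc=Rt.T@T[:3,:3]
R1=R.from_rotvec([2.22,2.221,.002]).as_matrix()
m1=dict(m);T1=np.eye(4);T1[:3,:3]=R1@Rc;T1[:3,3]=R1@off+[578.5,20.2,311.4];m1["cam_to_world"]=T1
print(proj(m1,[606,88.9,73])*k)
print(tri(ray(m,535/k,352/k),ray(m1,573/k,288/k)))
sc=imaging.camera_model("scene");sd=imaging.camera_model("side")
print(tri(ray(m,535/k,352/k),ray(sc,335/k,309/k),ray(sd,350/k,268/k)))
az=np.radians(-45.7);ax=np.array([np.sin(.6109)*np.cos(az),np.sin(.6109)*np.sin(az),np.cos(.6109)])
g=np.r_[c+126.3*np.array([np.cos(az),np.sin(az)]),90.5];print("grip nominal",g,"end",g+11*ax,proj(m,g+11*ax)*k)
E
```

```text
hub [606.38776888  89.44768045]
pin [689.5 123.1] 22.05 88.5
e1 [663.9 140. ] 41.58 75.4
e2 [685.3  91.7] 1.29 77.8
knob [626.4 136.9] 68.1 50.6
screwend [698.1  -2.9] -45.68 129.7
[438.22707846 142.17266967]
[701.47343966  -8.54654735  85.43070366]
[696.18675933  -5.71142544  95.20596297]
grip nominal [ 6.95709851e+02 -4.91992267e-01  9.05000000e+01] end [700.11660937  -5.0077658   99.51045316] [538.41827208 355.62454366]
```

```bash
cat > go.py <<'E'
from h import *
az=np.radians(-45.7);ax=np.array([np.sin(.6109)*np.cos(az),np.sin(.6109)*np.sin(az),np.cos(.6109)])
G=np.array([694.8,-0.5,90.5])
def delta(target,Rt):
    s=arm.read_state();Rc=R.from_rotvec(s["tcp_rot"])
    return Rc.inv().apply(target-s["tcp_pos"]).round(1),(Rc.inv()*Rt).as_rotvec(degrees=True).round(2)
E
python3 - <<'E'
from go import *
m=imaging.camera_model("wrist");print("rack",onz(m,695/1.5625,420/1.5625,60))
Rc=R.from_rotvec(arm.read_state()["tcp_rot"]);z0=Rc.apply([0,0,1]);v=np.cross(z0,-ax);v=v/np.linalg.norm(v)*np.arccos(z0@-ax)
Rt=R.from_rotvec(v)*Rc
for yaw in (0,-60): print(yaw,delta(G+110*ax,Rt*R.from_euler('z',yaw,degrees=True)))
E
```

```text
rack [815.40445166 -67.1444828   60.        ]
0 (array([-80.4, 114.3,  54.6]), array([24.45, 25.  , -0.  ]))
-60 (array([-80.4, 114.3,  54.6]), array([  9.07,  35.44, -58.06]))
```

Emit:
play_rows --steps '[{"slide":[-0.02,0.03,0.01],"angular":[5,5,0],"hand":0.6},{"slide":[-0.04,0.06,0.02],"angular":[10,10,0],"hand":0.6},{"slide":[-0.06,0.09,0.035],"angular":[15,15.3,0],"hand":0.6},{"slide":[-0.08,0.114,0.05],"angular":[19.6,20,0],"hand":0.6},{"slide":[-0.08,0.114,0.05],"angular":[24.45,25,0],"hand":0.6},{"slide":[-0.08,0.114,0.05],"angular":[24.45,25,0],"hand":0.6},{"slide":[-0.08,0.114,0.05],"angular":[24.45,25,0],"hand":0.6}]'

```text
t: 5.05
tcp_pos: [738.7, -44.8, 180.4]
tcp_rot: [-1.787, -1.784, -0.005]
force: [-1.0, 0.3, 0.2]
width: 51.5
finger_force: 0.0
```

```bash
python3 - <<'E'
from go import *
s=arm.read_state();print(s["tcp_pos"],s["joint_pos"].round(3),s["t"],R.from_rotvec(s["tcp_rot"]).apply([0,0,1]),-ax)
E
```

```text
[738.6582245  -44.7614222  180.44991188] [-0.227  1.062  0.681  0.336  1.92  -0.194] 5.05 [-0.40648752  0.41183841 -0.81557159] [-0.40061444  0.41052487 -0.81913211]
```

Emit:
play_rows --steps '[{"slide":[0,0,0.01],"angular":[0,0,-7],"hand":0.6},{"slide":[0,0,0.02],"angular":[0,0,-14],"hand":0.6},{"slide":[0,0,0.03],"angular":[0,0,-21],"hand":0.6},{"slide":[0,0,0.04],"angular":[0,0,-28],"hand":0.6},{"slide":[0,0,0.05],"angular":[0,0,-35],"hand":0.6},{"slide":[0,0,0.05],"angular":[0,0,-42],"hand":0.6},{"slide":[0,0,0.05],"angular":[0,0,-49],"hand":0.6},{"slide":[0,0,0.05],"angular":[0,0,-56],"hand":0.6},{"slide":[0,0,0.05],"angular":[0,0,-63],"hand":0.6},{"slide":[0,0,0.05],"angular":[0,0,-63],"hand":0.6}]'

```text
t: 5.88
tcp_pos: [718.9, -22.4, 145.4]
tcp_rot: [-0.595, -2.525, -0.435]
force: [-0.5, 0.5, 0.6]
width: 51.3
finger_force: 0.0
```

```bash
python3 - <<'E'
from go import *
m=imaging.camera_model("wrist"); im=imaging.camera("wrist")[:,:,::-1]
cv2.imwrite("pics/w5b.png",cv2.resize(im,(800,600)))
s=arm.read_state();print(s["tcp_pos"],s["joint_pos"].round(3),s["t"])
for q in (G,G+11*ax,G-11*ax,G-25*ax): print((proj(m,q)*1.5625).round())
Rc=R.from_rotvec(s["tcp_rot"]);print(Rc.inv().apply(G-s["tcp_pos"]),Rc.inv().apply(-ax))
E
```

```text
[718.90971654 -22.60979581 145.26300146] [-0.206  1.027  0.832  0.332  1.794 -1.316] 5.9333
[389. 347.]
[389. 359.]
[390. 337.]
[390. 325.]
[-3.70265974 -3.07347268 63.60779754] [0.00202884 0.00213297 0.99999567]
```

View pics/w5b.png

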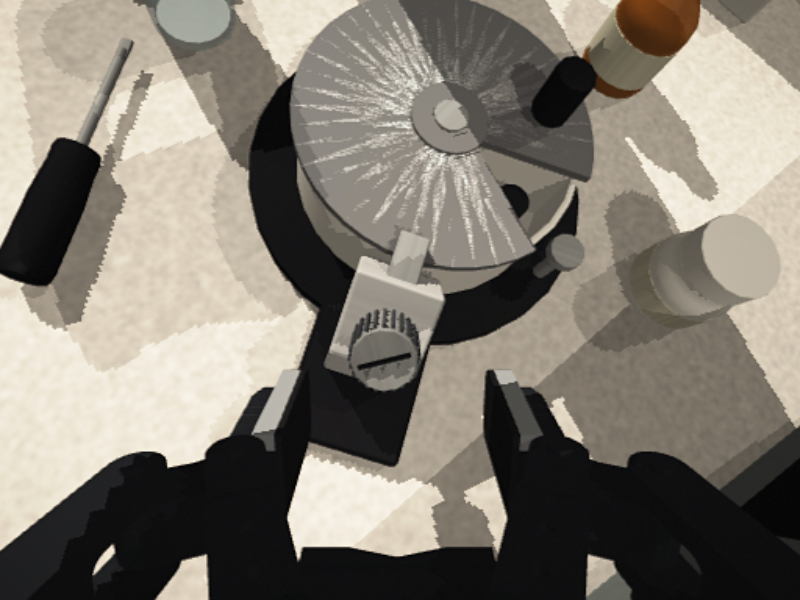

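The screw's end face is at (385,360), against a prediction of (389,359). That is about 1.3 mm off along tool y, so I correct for it on the approach.

Emit:
play_rows --steps '[{"slide":[-0.0037,-0.0044,0.02],"angular":[0,0,0],"hand":0.6},{"slide":[-0.0037,-0.0044,0.045],"angular":[0,0,0],"hand":0.6},{"slide":[-0.0037,-0.0044,0.062],"angular":[0,0,0],"hand":0.6},{"slide":[-0.0037,-0.0044,0.062],"angular":[0,0,0],"hand":0.5},{"slide":[-0.0037,-0.0044,0.062],"angular":[0,0,0],"hand":0.35},{"slide":[-0.0037,-0.0044,0.062],"angular":[0,0,0],"hand":0.2},{"slide":[-0.0037,-0.0044,0.062],"angular":[0,0,0],"hand":0.2},{"slide":[-0.0037,-0.0044,0.062],"angular":[0,0,0],"hand":0.2},{"slide":[-0.0037,-0.0044,0.062],"angular":[0,0,0],"hand":0.2}]'

```text
t: 6.68
tcp_pos: [695.7, -3.3, 92.3]
tcp_rot: [-0.606, -2.521, -0.435]
force: [-0.5, 5.4, -0.7]
width: 23.2
finger_force: 59.4
```

```bash
cat > tq.py <<'E'
from go import *
s=arm.read_state();Rc=R.from_rotvec(s["tcp_rot"])
print(s["t"],s["tcp_pos"].round(1),"w",s["width"].round(1),s["finger_force"].round(1),"F",Rc.inv().apply(s["force"]).round(1),"M",Rc.inv().apply(s["wrist_torque"]).round(3),"j6",s["joint_pos"][5].round(3),"tau6",s["joint_torque"][5].round(3))
E
python3 tq.py
```

```text
Traceback (most recent call last):
  File "tq.py", line 3, in <module>
    print(s["t"],s["tcp_pos"].round(1),"w",s["width"].round(1),s["finger_force"].round(1),"F",Rc.inv().apply(s["force"]).round(1),"M",Rc.inv().apply(s["wrist_torque"]).round(3),"j6",s["joint_pos"][5].round(3),"tau6",s["joint_torque"][5].round(3))
                                           ^^^^^^^^^^^^^^^^
AttributeError: 'float' object has no attribute 'round'
```

```bash
sed -i 's/s\["width"\].round(1),s\["finger_force"\].round(1)/round(s["width"],1),round(s["finger_force"],1)/' tq.py; python3 tq.py
```

```text
6.6833 [695.7  -3.3  92.3] w 23.2 59.4 F [1.8 4.2 2.9] M [-0.533  0.017 -0.013] j6 -1.346 tau6 0.002
```

Emit:
play_rows --steps '[{"slide":[0,0,0],"angular":[0,0,6],"hand":0.2},{"slide":[0,0,0],"angular":[0,0,12],"hand":0.2},{"slide":[0,0,0],"angular":[0,0,18],"hand":0.2},{"slide":[0,0,0],"angular":[0,0,24],"hand":0.2},{"slide":[0,0,0],"angular":[0,0,30],"hand":0.2},{"slide":[0,0,0],"angular":[0,0,36],"hand":0.2},{"slide":[0,0,0],"angular":[0,0,36],"hand":0.2}]'

```text
t: 7.27
tcp_pos: [695.6, -3.3, 92.3]
tcp_rot: [-1.337, -2.164, -0.195]
force: [-0.3, 5.2, -0.4]
width: 23.3
finger_force: 59.5
```

```bash
python3 tq.py
```

```text
7.2667 [695.6  -3.3  92.3] w 23.3 59.5 F [3.9 2.3 2.6] M [-0.223  0.425 -0.005] j6 -0.711 tau6 1.834
```

Emit:
play_rows --steps '[{"slide":[0,0,0],"angular":[0,0,6],"hand":0.2},{"slide":[0,0,0],"angular":[0,0,12],"hand":0.2},{"slide":[0,0,0],"angular":[0,0,18],"hand":0.2},{"slide":[0,0,0],"angular":[0,0,24],"hand":0.2},{"slide":[0,0,0],"angular":[0,0,24],"hand":0.2}]'

```text
t: 7.68
tcp_pos: [695.6, -3.3, 92.4]
tcp_rot: [-1.75, -1.831, -0.029]
force: [-1.4, 5.2, 0.2]
width: 23.5
finger_force: 59.5
```

```bash
python3 tq.py
```

```text
7.6833 [695.6  -3.3  92.4] w 23.5 59.5 F [ 4.7 -0.6  2.5] M [0.072 0.584 0.028] j6 -0.292 tau6 1.834
```

Emit:
play_rows --steps '[{"slide":[0,0,0],"angular":[0,0,4],"hand":0.2},{"slide":[0,0,0],"angular":[0,0,7],"hand":0.2},{"slide":[0,0,0],"angular":[0,0,7],"hand":0.2}]'

```text
t: 7.93
tcp_pos: [695.6, -3.3, 92.4]
tcp_rot: [-1.855, -1.723, 0.019]
force: [-1.8, 5.9, -0.2]
width: 23.0
finger_force: 59.5
```

```bash
python3 tq.py
```

```text
7.9333 [695.6  -3.3  92.4] w 23.0 59.5 F [ 5.  -1.4  3.3] M [ 0.208  0.513 -0.019] j6 -0.173 tau6 0.975
```

Emit:
play_rows --steps '[{"slide":[0,0,0],"angular":[0,0,3],"hand":0.2},{"slide":[0,0,0],"angular":[0,0,6],"hand":0.2},{"slide":[0,0,0],"angular":[0,0,6],"hand":0.2}]'

```text
t: 8.18
tcp_pos: [695.5, -3.2, 92.4]
tcp_rot: [-1.943, -1.624, 0.06]
force: [-1.1, 5.4, 0.8]
width: 23.4
finger_force: 59.5
```

```bash
python3 tq.py
```

```text
8.1833 [695.5  -3.2  92.4] w 23.4 59.5 F [ 4.9 -1.7  2. ] M [0.294 0.613 0.004] j6 -0.068 tau6 0.916
```

Emit:
play_rows --steps '[{"slide":[0,0,0],"angular":[0,0,3],"hand":0.2},{"slide":[0,0,0],"angular":[0,0,6],"hand":0.2},{"slide":[0,0,0],"angular":[0,0,6],"hand":0.2}]'

```text
t: 8.43
tcp_pos: [695.5, -3.2, 92.4]
tcp_rot: [-2.027, -1.522, 0.102]
force: [-1.7, 4.5, 0.1]
width: 23.2
finger_force: 59.5
```

```bash
python3 tq.py
```

```text
8.4333 [695.5  -3.2  92.4] w 23.2 59.5 F [ 3.5 -2.3  2.5] M [ 0.323  0.579 -0.05 ] j6 0.037 tau6 0.917
```

Emit:
play_rows --steps '[{"slide":[0,0,0],"angular":[0,0,3],"hand":0.2},{"slide":[0,0,0],"angular":[0,0,6],"hand":0.2},{"slide":[0,0,0],"angular":[0,0,6],"hand":0.2}]'

```text
t: 8.68
tcp_pos: [695.5, -3.2, 92.5]
tcp_rot: [-2.107, -1.415, 0.143]
force: [-1.7, 5.7, 1.5]
width: 23.4
finger_force: 59.5
```

```bash
python3 tq.py
```

```text
8.6833 [695.5  -3.2  92.5] w 23.4 59.5 F [ 4.6 -3.7  1.8] M [0.408 0.551 0.039] j6 0.141 tau6 0.917
```

Emit:
play_rows --steps '[{"slide":[0,0,0],"angular":[0,0,3],"hand":0.2},{"slide":[0,0,0],"angular":[0,0,6],"hand":0.2},{"slide":[0,0,0],"angular":[0,0,6],"hand":0.2}]'

```text
t: 8.93
tcp_pos: [695.5, -3.2, 92.5]
tcp_rot: [-2.181, -1.305, 0.185]
force: [-1.2, 5.6, 0.8]
width: 23.1
finger_force: 59.5
```

```bash
python3 tq.py
```

```text
8.9333 [695.5  -3.2  92.5] w 23.1 59.5 F [ 4.3 -3.3  2.2] M [ 0.495  0.552 -0.002] j6 0.246 tau6 0.917
```

Emit:
play_rows --steps '[{"slide":[0,0,0],"angular":[0,0,3],"hand":0.2},{"slide":[0,0,0],"angular":[0,0,6],"hand":0.2},{"slide":[0,0,0],"angular":[0,0,6],"hand":0.2}]'

```text
t: 9.18
tcp_pos: [695.5, -3.2, 92.5]
tcp_rot: [-2.251, -1.192, 0.226]
force: [-2.3, 5.2, 0.8]
width: 23.3
finger_force: 59.5
```

```bash
python3 tq.py
```

```text
9.1833 [695.5  -3.2  92.5] w 23.3 59.5 F [ 2.9 -4.3  2.4] M [ 0.54   0.542 -0.109] j6 0.351 tau6 0.996
```

Emit:
play_rows --steps '[{"slide":[0,0,0],"angular":[0,0,3],"hand":0.2},{"slide":[0,0,0],"angular":[0,0,6],"hand":0.2},{"slide":[0,0,0],"angular":[0,0,6],"hand":0.2}]'

```text
t: 9.43
tcp_pos: [695.5, -3.1, 92.5]
tcp_rot: [-2.316, -1.075, 0.266]
force: [-1.6, 4.3, 0.9]
width: 23.3
finger_force: 59.5
```

```bash
python3 tq.py
```

```text
9.4333 [695.5  -3.1  92.5] w 23.3 59.5 F [ 2.2 -3.8  1.7] M [ 0.682  0.427 -0.275] j6 0.455 tau6 1.146
```

Mz has risen to -0.275 N m, with the joint 6 torque rising to match. The screw is seated, so I release and back off along its axis.

Emit:
play_rows --steps '[{"slide":[0,0,0],"angular":[0,0,0],"hand":0.35},{"slide":[0,0,0],"angular":[0,0,0],"hand":0.6},{"slide":[0,0,0],"angular":[0,0,0],"hand":0.6},{"slide":[0,0,0],"angular":[0,0,0],"hand":0.6},{"slide":[0,0,-0.03],"angular":[0,0,0],"hand":0.6},{"slide":[0,0,-0.06],"angular":[0,0,0],"hand":0.6},{"slide":[0,0,-0.09],"angular":[0,0,0],"hand":0.6},{"slide":[0,0,-0.12],"angular":[0,0,0],"hand":0.6},{"slide":[0,0,-0.12],"angular":[0,0,0],"hand":0.6},{"slide":[0,0,-0.12],"angular":[0,0,0],"hand":0.6}]'

```text
t: 10.27
tcp_pos: [743.6, -53.9, 190.3]
tcp_rot: [-2.316, -1.079, 0.263]
force: [0.2, -0.1, -1.1]
width: 51.3
finger_force: 0.0
```

```bash
python3 - <<'E'
from h import *
import tq
a=imaging.camera("wrist")[:,:,::-1]
cv2.imwrite("pics/f2.png",cv2.resize(a,(800,600)))
E
```

```text
10.2667 [743.6 -53.9 190.3] w 51.3 0.0 F [-0.   0.8  0.8] M [-0.318 -0.032  0.01 ] j6 0.502 tau6 0.07
```

View pics/f2.png

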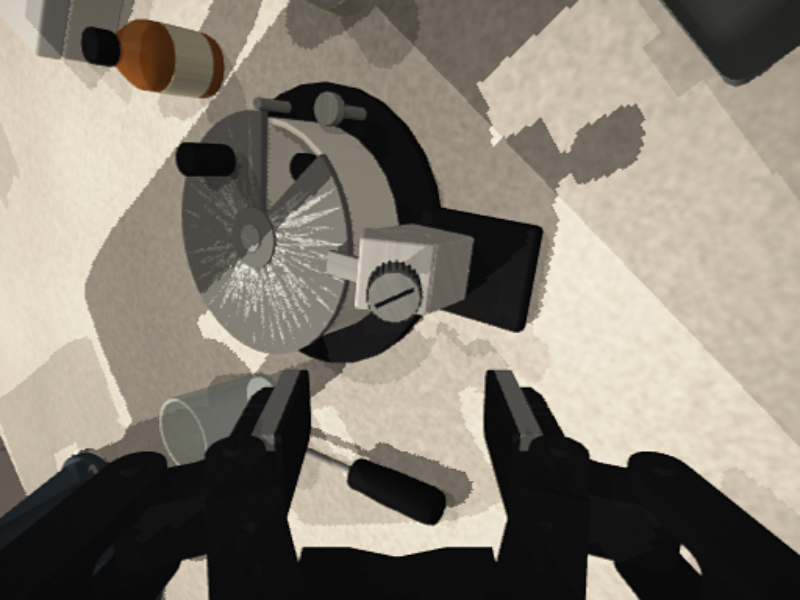

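The line on the screw's end face, near (393,297), followed the hand except for about 10° of spring-back, so it is seated. The pin at (328,108) still faces the opening, between the rim corners at about (265,110) and (326,156). I'll confirm that by projection, then hand in.

```bash
python3 - <<'E'
from h import *
m=imaging.camera_model("wrist");k=1.5625;P=lambda u,v,z:onz(m,u/k,v/k,z)[:2]
c=P(250,238,73);print(c)
for a in ((265,110,69),(326,156,69),(328,108,47)):
    p=P(*a);print(p,np.degrees(np.arctan2(*(p-c)[::-1])),np.linalg.norm(p-c))
E
```

```text
[606.34776612  88.14104872]
[667.11372555 138.12353234] 39.43869262089413 78.68132239658709
[687.0091251   87.01732442] -0.798157826105228 80.66918611666405
[691.48129748 120.03809916] 20.539508347798286 90.91281531637226
```

Opening centre is at 19.3° and the pin at 20.5°, well inside the ±6° tolerance.

```bash
python3 -c "
from plant import order
print(order.job_done())"
```

```text
the job is handed in; nothing more can be done
None
```

The cover's opening is lined up with the index pin to within about 1°, the lock screw is seated without forcing (about 0.28 N m at most), everything is released, no other item was touched as far as the pictures show, and the job is handed in; it returned no verdict.

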